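# Open the quick clamp on the lab shaker

## Robot

A 7-joint arm with a two-finger parallel gripper is mounted at the origin on the work surface. World frame = base frame: x ahead of the robot, y to its left, z up, the work surface at z = 0. Lengths are in m, angles in rad, forces in N, time in s.
With the tool pointing down it reaches from about 0.4 to 0.85 m from the base axis. Payload 10.4 kg.
Tool frame: the origin (TCP) lies midway between the tips of the shut fingers; the grasp point (between the pads) lies 19 mm behind it; z points along the fingers, x is the direction in which the jaws open and shut, and the axes are right-handed (so a half turn about z gives the same grasp; the last joint's range is limited). The gripper opens to 87 mm and grips with 3 to 60 N. Pads are 19 mm wide; open, the fingers measure 117 mm over their backs; the gripper's body (75 mm by 190 mm) begins 51 mm behind the grasp point.
Start: joints at [-1.261, 0.332, -0.065, 1.46, 0.022, 1.35, -0.088], TCP at [0.204, 0.591, 0.223] pointing down, gripper open.
Joint ranges: [-2.6, 2.6], [-0.5, 2.12], [-1.47, 1.34], [0.16, 2.42], [-1.27, 4.41], [0.06, 2.06], [-2.6, 2.6]. Speed limits (rad/s): [2.22, 2.22, 2.79, 2.79, 3.14, 3.14, 3.14].

## Interface

Orientations are given as a unit quaternion [x, y, z, w].
In Python, from bench import r gives the robot as it stands. The module is installed in compiled form; this text tells all that it offers.
- The arm moves only by the tool play_rows, never from a script. Its argument "commands" is a list of rows, each a list of 7 numbers: the shift along the world's x, y, z in cm, then the turn, a rotation vector about the world's x, y, z in rad, then the finger opening in cm, from 0 to 8.7. A call has 1 to 20 rows; each row shifts and turns the commanded pose from where the row before left it; what a row does not reach is not made up. A row lasts 1/8 s, in which the tool goes at most 62.5 mm and 10.7 degrees, less where a joint would pass 70% of its speed; a pose out of reach is approached as far as the arm can. A call is refused whole if a number of a shift passes 6.25 or a number of a turn 0.188, either way. A call with a gripper value outside its range is refused whole. The fingers move at their own pace and stop on an object; "grip_force" is the grip in N (left out, the last holds). Time passes only in rows, so rows that do not move let the fingers close. It gives the time, the measured TCP pose, the force and the opening at its end, in the units of the state.
- r.read_state(): the state, without advancing time (a new reading comes with each control period).
- r.camera(name): name is "scene" or "top" or "wrist"; returns a dict with "img" (420x560x3 uint8, red, green, blue), "K" (3x3 intrinsics, pixels), "k1" (the pictures are not rectified: a ray, as slopes to the right and down, at radius r is drawn at 1 + k1 r^2 times it, then the intrinsics apply), "camera_from_world" (4x4, takes a point from world to camera coordinates). Camera axes: x right, y down, z forward; pixel columns grow to the right and rows downward; lengths in m; the calibration is good to about 2 mm. A picture is of the moment at which its call begins. There is no depth.
- r.close_job(): hands the job in, once; it reports no verdict.
The state is a dict: "time": time; "joint_positions": joint angles; "joint_vel": joint speeds; "joint_torque": joint torques, N m; "ee_pos": TCP position; "eef_rot": TCP orientation; "ft_force": force on the tool from outside, world axes, zero at the start; "torque": the same for the moment, N m; "width": finger opening in m.
Only numpy, scipy, OpenCV 4.12 (cv2) and the standard library are available. Lean on these libraries where they do the work, as an engineer would, in place of code of your own. Each camera call takes 0.05 s, during which the arm holds its last target. There are 200 camera calls.

## Task

Open the quick clamp on the shaker so that its tube rack can be taken out later: press its ratchet release pad down with the fingertips and, keeping it pressed, push the sliding jaw back along the bar, away from the rack, all the way to the end stop; then let go and move clear. Nothing is to be gripped or lifted, and the tube rack, bottle, beaker and tip box stay standing where they are.

Things in the scene. Friction and masses are not known exactly. Their poses are not given: they have to be found in the camera images.
- shaker: Low white bench shaker, fixed, 360 x 220 mm, platform top 74 mm above the bench. Origin: centre of its underside, at bench level; z up. A steel bar (top 122 mm above bench) runs along its x axis at y = +60 mm between end blocks (tops 130 mm). A fixed jaw plate stands at the -x end (x -139 to -127, y -73 to +77, top 155 mm). The sliding jaw goes back (opens) in the shaker's +x.
- jaw (a joint): Place of the sliding jaw on the bar, m: 0 nearest the rack, growing as it goes back in the shaker's +x, 0.120 at the end stop (fully open). Starts between 0.005 and 0.045. A one-way ratchet (10 mm pitch, up to 10 mm free play) stops it going back while the release is up. With the release pressed it slides with about 3 N friction and stays where it is left.
- release (a joint): How far the release pad is pressed down, m: 0 up, 0.008 fully down. A spring pushes it up (3 N at the top, 8 N fully down). The ratchet is free when it is pressed by more than 0.005 and catches again when it is let up. Untouched, it may rest up to 4 mm down where the pawl sits on a tooth; at the end stop it rises fully.
- pad_top (a point): Top centre of the release pad: flat black ribbed pad on the sliding jaw over the bar, 44 mm along the bar x 36 across, 138 mm above the bench (130 pressed); moves with the jaw, axes as the shaker's. Open to above and both sides; 28 mm to -x is the steel jaw plate (from 17 mm to +y to 133 mm to -y, top 155 mm above the bench), 26 mm to +x the heel, which fingertips on the pad can push.
- heel_top (a point): Centre of the top of the heel, the grey upright block at the back of the sliding jaw: 10 mm along the bar, 40 mm across, top 160 mm above the bench. 31 mm in the shaker's +x from the pad centre; its face towards the pad is the one to push on.
- rack_center (a point): Centre (half-way up, 40 mm above the platform) of the loose white tube rack with eight capped tubes, 56 x 105 x 80 mm, about 250 g, which stands on the platform between the jaws, beside the fixed jaw. To be left alone.
- reagent_center (a point): Centre of a loose reagent bottle, 68 mm diameter, 150 mm tall, on the bench beyond the shaker. To be left alone.
- beaker_center (a point): Centre of a loose glass beaker, 72 mm diameter, 85 mm tall, on the bench beyond the shaker. To be left alone.
- tipbox_center (a point): Centre of a loose box of pipette tips, 87 x 122 x 65 mm, on the bench at the shaker's -x end. To be left alone.
There are look-alikes about, which are no part of the job. Leave any black, red or turquoise look-alike of the part that bears rack_center alone.

How it is judged:
By the outcome, as a careful person would: the job done as asked, in the order asked, and still so for the second after the job is handed in, with the robot touching nothing.
It also fails if it takes over 37 s, if anything falls off the work surface, if the arm or the gripper's body presses on something with over 40 N, if the wrist force passes 120 N, or if a joint passes its speed limit or range.

## Working session

There is one attempt and no reset: what is moved stays moved. The work goes in short steps, Python scripts to look and compute and a tool call to move; the robot and the scene stay as the last step left them, time stands still between calls to the robot, and variables do not carry over. Pictures are saved under pics/ and viewed, about 8 in all and at most 12, crops included, and the job is handed in when it is done.

Besides the shell and the picture viewer there is one more tool, called after "Request:" as a command line: name --pt "numbers of a row" for each row, then --argument value for the rest. play_rows: Moves the arm, as the interface text tells. Its arguments: {"type":"object","properties":{"commands":{"type":"array","items":{"type":"array","items":{"type":"number"}}},"grip_force":{"type":"number"}},"required":["commands"]}

```bash
mkdir -p pics; cat > h.py <<'E'
from bench import r
import numpy as np, cv2
def save(n,f,crop=None,s=1):
    c=r.camera(n); im=c["img"][:,:,::-1].copy()
    if crop: a,b,d,e=crop; im=im[b:e,a:d]
    if s!=1: im=cv2.resize(im,None,fx=s,fy=s,interpolation=cv2.INTER_CUBIC)
    cv2.imwrite("pics/"+f,im); return c
def ray(c,u,v):
    K=c["K"]; d=np.array([(u-K[0,2])/K[0,0],(v-K[1,2])/K[1,1]]); p=d.copy()
    for _ in range(30): p=d/(1+c["k1"]*(p@p))
    T=c["camera_from_world"]; R=T[:3,:3]; o=-R.T@T[:3,3]
    return o,R.T@np.array([p[0],p[1],1])
def onz(c,u,v,z):
    o,d=ray(c,u,v); return o+d*(z-o[2])/d[2]
def proj(c,P):
    T=c["camera_from_world"]; q=T[:3,:3]@np.array(P)+T[:3,3]; p=q[:2]/q[2]; p=p*(1+c["k1"]*(p@p))
    return p*[c["K"][0,0],c["K"][1,1]]+c["K"][:2,2]
E
python3 - <<'E'
from h import *
np.set_printoptions(precision=4,suppress=True)
for n in("top","scene"):
    c=save(n,n+"1.png",s=1.4); print(n,c["K"],c["k1"],c["camera_from_world"])
print(r.read_state())
E
```

```text
top [[469.1094   0.     278.5342]
 [  0.     469.1094 208.8876]
 [  0.       0.       1.    ]] -0.16577393551349293 [[ 0.0061 -0.9997  0.0233 -0.1955]
 [-0.987  -0.0097 -0.1606  0.5928]
 [ 0.1608 -0.022  -0.9867  1.0431]
 [ 0.      0.      0.      1.    ]]
scene [[417.2267   0.     275.2076]
 [  0.     417.2267 208.2988]
 [  0.       0.       1.    ]] -0.09694555778889344 [[-0.4503  0.8928  0.0092  0.4235]
 [ 0.7703  0.3936 -0.5017 -0.3091]
 [-0.4516 -0.2188 -0.865   1.3736]
 [ 0.      0.      0.      1.    ]]
{'time': 0.1, 'joint_positions': array([-1.2606,  0.3328, -0.0647,  1.4608,  0.0216,  1.3499, -0.0885]), 'joint_vel': array([-0.0013, -0.0014,  0.0004, -0.0032, -0.0006, -0.0002, -0.0001]), 'joint_torque': array([  0.0023, -62.4548,   0.0255, -39.0724,  -0.0613,   0.0365,
         0.0001]), 'ee_pos': array([0.2041, 0.5904, 0.2218]), 'eef_rot': array([ 0.8144,  0.5802, -0.0005,  0.0004]), 'ft_force': array([ 0.2555, -0.2112,  0.9505]), 'torque': array([-0.0535, -0.0059,  0.0316]), 'width': 0.087110828421806}
```

View pics/top1.png

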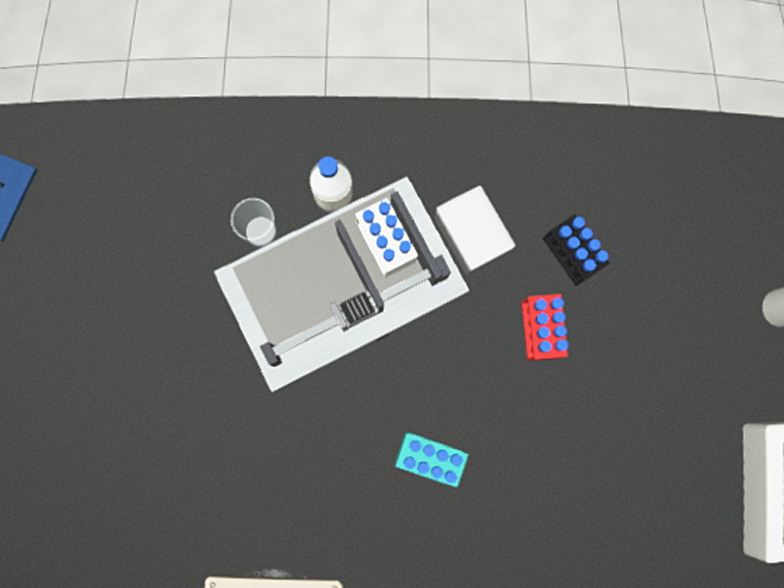

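View pics/scene1.png

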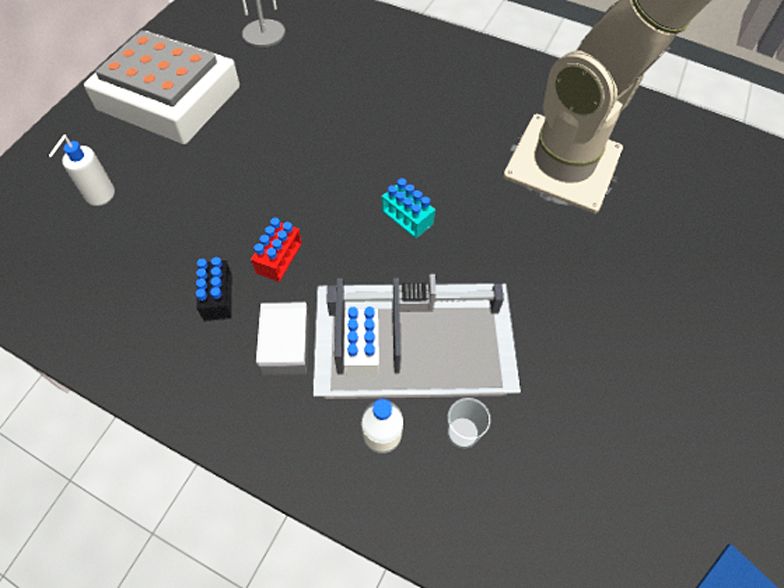

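The top view shows the shaker with its pad at about (357,310), the heel at about (338,315), the sliding jaw plate at (360,262), and the fixed jaw at the right, at (415,235). The white rack is between the jaws. The black, red and turquoise racks at (576,250), (546,327) and (432,460) are look-alikes. The pad candidates are the black ribbed patch (357,310) and the two dark end blocks, (270,352) and (440,268). I choose the ribbed patch and check it in a close crop.

```bash
python3 - <<'E'
from h import *
c=r.camera("top");a=c["img"][185:285,170:345,::-1]
s=r.camera("scene");b=s["img"][190:290,215:390,::-1]
cv2.imwrite("pics/crop.png",np.vstack([cv2.resize(x,(525,300),interpolation=cv2.INTER_CUBIC) for x in(a,b)]))
E
```

```text
(no output)
```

View pics/crop.png

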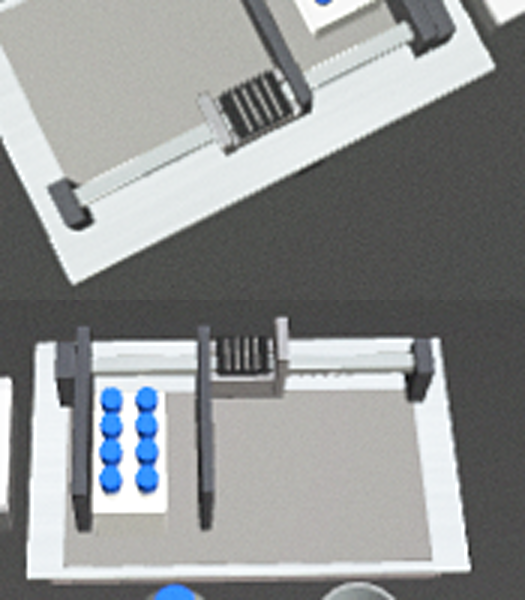

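The crop confirms the ribbed pad at top-view pixel (255.7,220.3) and scene pixel (296.3,208.7). The jaw plate is on its rack side and the grey heel on its other side.

```bash
python3 - <<'E'
from h import *
np.set_printoptions(precision=4,suppress=True)
c=r.camera("top");s=r.camera("scene")
T=lambda x,y:(170+x/3,185+y/3); S=lambda x,y:(215+x/3,190+(y-300)/3)
print("pad",onz(c,*T(257,106),.136),onz(s,*S(244,356),.136))
o1,d1=ray(c,*T(257,106));o2,d2=ray(s,*S(244,356))
t=np.linalg.lstsq(np.c_[d1,-d2],o2-o1,rcond=None)[0];print("tri",o1+d1*t[0],o2+d2*t[1])
print("heel",onz(c,*T(208,117),.16),onz(s,*S(282,323),.16))
for n,p,q,z,cc,F in [("bar",(85,197),(405,33),.122,c,T),("edge",(75,283),(494,68),.074,c,T),("barS",(92,363),(412,360),.122,s,S),("edgeS",(28,576),(470,570),.074,s,S),("blocks",(66,186),(428,2),.13,c,T)]:
    a=onz(cc,*F(*p),z);b=onz(cc,*F(*q),z);d=b-a;print(n,a,b,np.linalg.norm(d),np.degrees(np.arctan2(d[1],d[0])))
E
```

```text
pad [ 0.5551 -0.1402  0.136 ] [ 0.5599 -0.1348  0.136 ]
tri [ 0.5563 -0.1399  0.1274] [ 0.5551 -0.1365  0.1273]
heel [ 0.5437 -0.1069  0.16  ] [ 0.5308 -0.1156  0.16  ]
bar [ 0.4899 -0.0173  0.122 ] [ 0.6118 -0.247   0.122 ] 0.2599380750816009 -62.052148082443985
edge [ 0.429  -0.0044  0.074 ] [ 0.5945 -0.3189  0.074 ] 0.35537490001143773 -62.24352825300029
barS [ 0.6161 -0.2477  0.122 ] [ 0.4914 -0.01    0.122 ] 0.26845210746752984 117.67865909196955
edgeS [ 0.7893 -0.2142  0.074 ] [0.6236 0.1019 0.074 ] 0.35698224844981225 117.66182244617684
blocks [ 0.497  -0.0047  0.13  ] [ 0.6334 -0.2632  0.13  ] 0.292249164086893 -62.19030033318935
```

Request:
play_rows --pt "2.5 -5 0.5 0 0 -0.05 0" --pt "2.5 -5 0.5 0 0 -0.05 0" --pt "2.5 -5 0.5 0 0 -0.05 0" --pt "2.5 -5 0 0 0 -0.05 0" --pt "2.5 -5 0 0 0 -0.05 0" --pt "2.5 -5 0 0 0 -0.05 0" --pt "2.5 -5 0 0 0 -0.05 0" --pt "2.5 -5 0 0 0 -0.05 0" --pt "2.5 -5 0 0 0 -0.05 0" --pt "2.5 -5 0 0 0 -0.05 0" --pt "2.5 -5 0 0 0 -0.05 0" --pt "2.5 -5 0 0 0 -0.05 0" --pt "2.5 -5 0 0 0 -0.05 0" --pt "2.4 -5 0 0 0 -0.05 0" --pt "0 -2.3 0 0 0 -0.052 0" --pt "0 0 0 0 0 0 0" --pt "0 0 0 0 0 0 0"

```text
time: 2.42
ee_pos: [0.5531, -0.1306, 0.2375]
eef_rot: [0.97, 0.242, 0.0, -0.001]
ft_force: [-0.1, -0.1, 0.1]
width: 0.0003
```

```bash
python3 - <<'E'
from h import *
np.set_printoptions(precision=4,suppress=True)
c=save("wrist","w1.png",s=1.4); s=r.read_state(); print(s)
print(proj(c,[.556,-.138,.138])*1.4,proj(c,[.5415,-.1105,.16])*1.4)
E
```

```text
{'time': 2.475, 'joint_positions': array([-0.4319,  0.2227,  0.6863,  1.6251, -0.1453,  1.3456,  0.7638]), 'joint_vel': array([-0.0038,  0.0006,  0.001 , -0.0036, -0.0011,  0.0005,  0.0026]), 'joint_torque': array([  0.8629, -43.5423,   6.614 , -38.5019,   0.0476,   0.0764,
        -0.0102]), 'ee_pos': array([ 0.5532, -0.1304,  0.2376]), 'eef_rot': array([ 0.9703,  0.242 ,  0.0002, -0.0006]), 'ft_force': array([-0.2515,  0.129 , -0.5516]), 'torque': array([-0.0334, -0.0017, -0.0335]), 'width': 0.0006454754212369366}
[390.356  308.2939] [390.25   268.2581]
```

View pics/w1.png

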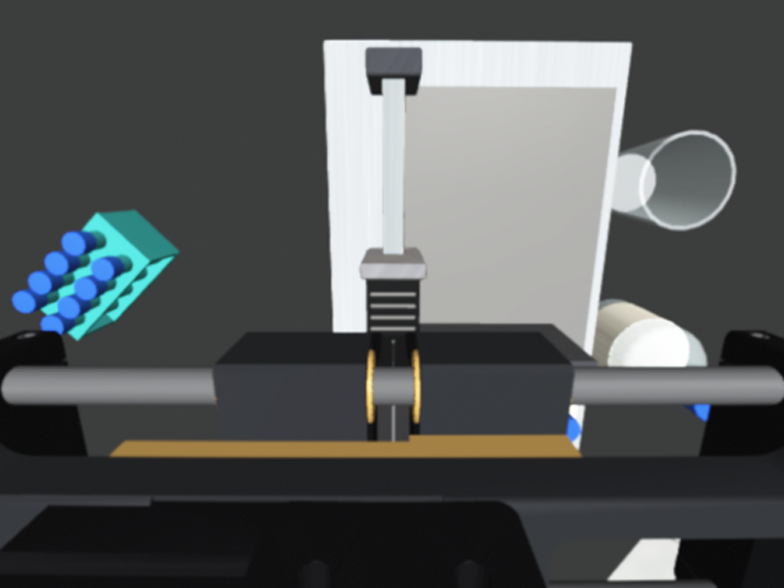

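```bash
python3 - <<'E'
from h import *
np.set_printoptions(precision=4,suppress=True)
c=r.camera("wrist"); T=c["camera_from_world"];print(-T[:3,:3].T@T[:3,3],T[2,:3])
u=np.array([-.4656,.885,0]);o=np.array([.609,-.109,0]);v=np.array([-.885,-.4656,0])
for px,py,z in[(393,271,.16),(360,265,.16),(425,265,.16),(361,278,.16),(426,278,.16),(393,265,.16),(393,278,.16),(393,280,.138),(366,329,.138),(420,329,.138),(394,48,.13),(394,78,.13),(393,265,.14),(393,252,.12)]:
    p=onz(c,px/1.4,py/1.4,z);print(px,py,z,p,"shaker",(p-o)@u,(p-o)@v)
E
```

```text
[ 0.5216 -0.0696  0.3999] [ 0.1186 -0.2222 -0.9678]
393 271 0.16 [ 0.5438 -0.1109  0.16  ] shaker 0.028628649601912828 0.058596183787665616
360 265 0.16 [ 0.5249 -0.1169  0.16  ] shaker 0.03214068478950908 0.07811111499817265
425 265 0.16 [ 0.5588 -0.0989  0.16  ] shaker 0.03232764622290484 0.03970769210943521
361 278 0.16 [ 0.529  -0.1236  0.16  ] shaker 0.024296376768116097 0.0776333442289188
426 278 0.16 [ 0.5632 -0.1055  0.16  ] shaker 0.02448458967493099 0.03891943096628538
393 265 0.16 [ 0.5421 -0.1078  0.16  ] shaker 0.032234238730413 0.05861443183202231
393 278 0.16 [ 0.5458 -0.1147  0.16  ] shaker 0.024388224584281158 0.05857472196581215
393 280 0.138 [ 0.5487 -0.12    0.138 ] shaker 0.018361368803134426 0.058525945452490916
366 329 0.138 [ 0.5485 -0.1582  0.138 ] shaker -0.015385985551207399 0.07648944708931688
420 329 0.138 [ 0.5805 -0.1412  0.138 ] shaker -0.015211217013069515 0.04022086208611582
394 48 0.13 [0.4844 0.0019 0.13  ] shaker 0.15617583072382982 0.05862836424482092
394 78 0.13 [ 0.492  -0.0123  0.13  ] shaker 0.14005152884022057 0.05853754614831059
393 265 0.14 [ 0.5438 -0.1109  0.14  ] shaker 0.028618383452656566 0.05857951927830085
393 252 0.12 [ 0.5413 -0.1062  0.12  ] shaker 0.0340115895805487 0.05859019934316876
```

Request:
play_rows --pt "0.2 -0.2 -3 0 0 0 0" --pt "0 0 -4 0 0 0 0" --pt "0 0 -2 0 0 0 0" --pt "0 0 -0.6 0 0 0 0" --pt "0 0 -0.3 0 0 0 0" --pt "0 0 0 0 0 0 0"

```text
time: 3.28
ee_pos: [0.5556, -0.1341, 0.1393]
eef_rot: [0.971, 0.241, 0.001, 0.0]
ft_force: [-0.2, -0.1, 0.6]
width: 0.0002
```

Request:
play_rows --pt "0 0 -0.4 0 0 0 0" --pt "0 0 -0.3 0 0 0 0" --pt "0 0 -0.2 0 0 0 0" --pt "0 0 0 0 0 0 0"

```text
time: 3.78
ee_pos: [0.5558, -0.1343, 0.1305]
eef_rot: [0.971, 0.241, 0.001, 0.0]
ft_force: [-1.4, 1.3, 6.8]
width: 0.0007
```

```bash
python3 - <<'E'
from h import *
c=r.camera("wrist");a=cv2.resize(c["img"][150:330,180:400,::-1],(660,540)); 
cv2.imwrite("pics/w2.png",a)
E
```

```text
(no output)
```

View pics/w2.png

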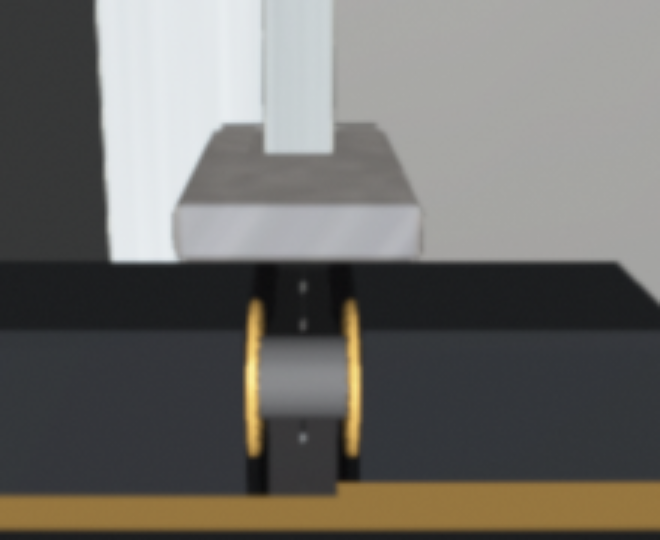

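Shut fingertips are centred on the bar and heel and pressing the pad with about 7 N. I'll press fully, then start pushing.

Request:
play_rows --pt "0 0 -0.2 0 0 0 0" --pt "0 0 -0.1 0 0 0 0" --pt "-0.23 0.44 0 0 0 0 0" --pt "-0.23 0.44 0 0 0 0 0" --pt "-0.23 0.44 0 0 0 0 0" --pt "-0.23 0.44 0 0 0 0 0" --pt "0 0 0 0 0 0 0"

```text
time: 4.7
ee_pos: [0.5479, -0.1188, 0.1302]
eef_rot: [0.971, 0.24, 0.003, 0.001]
ft_force: [-5.6, -3.6, 28.6]
width: 0.0004
```

Request:
play_rows --pt "0 0 0.12 0 0 0 0" --pt "-0.23 0.44 0 0 0 0 0" --pt "-0.23 0.44 0 0 0 0 0" --pt "-0.23 0.44 0 0 0 0 0" --pt "-0.23 0.44 0 0 0 0 0" --pt "0 0 0 0 0 0 0"

```text
time: 5.45
ee_pos: [0.5382, -0.1005, 0.1303]
eef_rot: [0.971, 0.24, 0.002, 0.001]
ft_force: [-3.6, -3.3, 19.8]
width: 0.0002
```

```bash
python3 - <<'E'
from h import *
np.set_printoptions(precision=3,suppress=True)
c=r.camera("wrist");a=cv2.resize(c["img"][60:330,140:440,::-1],(600,540)); 
cv2.imwrite("pics/w3.png",a)
p=r.read_state();print(p["ee_pos"],p["ft_force"])
E
```

```text
[ 0.538 -0.101  0.13 ] [-3.789 -3.306 20.62 ]
```

View pics/w3.png

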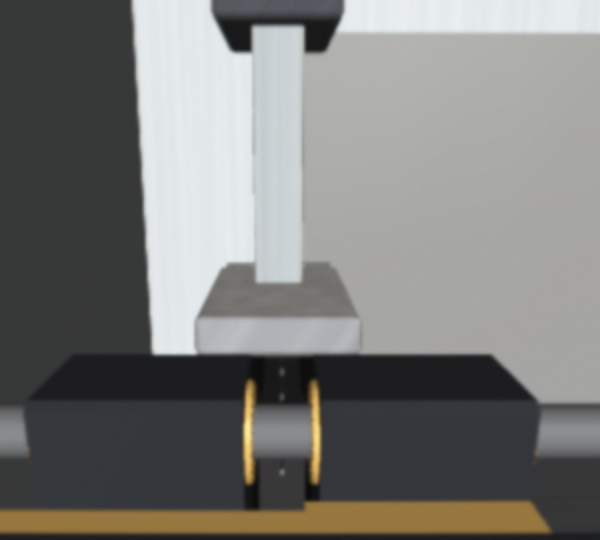

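The jaw moves with the fingers: the heel sits unchanged relative to the gripper while the end block comes nearer. I'll continue.

Request:
play_rows --pt "-0.23 0.44 0 0 0 0 0" --pt "-0.23 0.44 0 0 0 0 0" --pt "-0.23 0.44 0 0 0 0 0" --pt "-0.23 0.44 0 0 0 0 0" --pt "-0.23 0.44 0 0 0 0 0" --pt "-0.23 0.44 0 0 0 0 0" --pt "-0.23 0.44 0 0 0 0 0" --pt "0 0 0 0 0 0 0"

```text
time: 6.5
ee_pos: [0.522, -0.0697, 0.1302]
eef_rot: [0.971, 0.24, 0.002, 0.001]
ft_force: [-6.3, -3.5, 21.8]
width: 0.0004
```

Request:
play_rows --pt "-0.23 0.44 0 0 0 0 0" --pt "-0.23 0.44 0 0 0 0 0" --pt "0 0 0 0 0 0 0"

```text
time: 6.88
ee_pos: [0.5174, -0.0609, 0.1302]
eef_rot: [0.971, 0.24, 0.002, 0.001]
ft_force: [-5.4, -3.7, 22.0]
width: 0.0001
```

Request:
play_rows --pt "-0.23 0.44 0 0 0 0 0" --pt "-0.23 0.44 0 0 0 0 0" --pt "0 0 0 0 0 0 0"

```text
time: 7.25
ee_pos: [0.5128, -0.052, 0.1302]
eef_rot: [0.971, 0.24, 0.002, 0.001]
ft_force: [-5.2, -3.7, 23.4]
width: 0.0001
```

Request:
play_rows --pt "-0.14 0.26 0 0 0 0 0" --pt "-0.14 0.26 0 0 0 0 0" --pt "0 0 0 0 0 0 0"

```text
time: 7.62
ee_pos: [0.5101, -0.0471, 0.1302]
eef_rot: [0.971, 0.24, 0.002, 0.001]
ft_force: [-4.8, -4.5, 23.0]
width: 0.0007
```

```bash
python3 - <<'E'
from h import *
np.set_printoptions(precision=3,suppress=True)
c=r.camera("wrist");a=cv2.resize(c["img"][60:330,140:440,::-1],(600,540)); 
cv2.imwrite("pics/w4.png",a)
p=r.read_state();print(p["ee_pos"],p["ft_force"])
E
```

```text
[ 0.51  -0.047  0.13 ] [-4.327 -4.995 22.798]
```

View pics/w4.png

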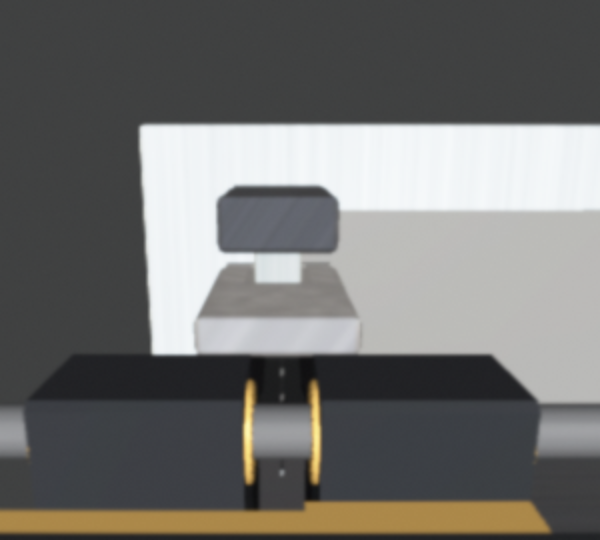

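The heel is still about 10 mm short of the end block, so I'll push on.

Request:
play_rows --pt "-0.14 0.26 0 0 0 0 0" --pt "-0.14 0.26 0 0 0 0 0" --pt "0 0 0 0 0 0 0"

```text
time: 8.05
ee_pos: [0.5074, -0.0418, 0.1302]
eef_rot: [0.971, 0.24, 0.002, 0.001]
ft_force: [-5.9, -4.4, 22.2]
width: 0.0007
```

Request:
play_rows --pt "-0.14 0.26 0 0 0 0 0" --pt "-0.14 0.26 0 0 0 0 0" --pt "0 0 0 0 0 0 0"

```text
time: 8.43
ee_pos: [0.5059, -0.0375, 0.1303]
eef_rot: [0.971, 0.24, 0.003, 0.002]
ft_force: [1.9, -8.2, 15.5]
width: 0.0007
```

Request:
play_rows --pt "-0.14 0.26 0 0 0 0 0" --pt "0 0 0 0 0 0 0"

```text
time: 8.68
ee_pos: [0.5046, -0.0348, 0.1303]
eef_rot: [0.971, 0.24, 0.003, 0.002]
ft_force: [1.9, -8.1, 14.8]
width: 0.0006
```

Request:
play_rows --pt "-0.14 0.26 0 0 0 0 0" --pt "0 0 0 0 0 0 0"

```text
time: 8.93
ee_pos: [0.5036, -0.0329, 0.1303]
eef_rot: [0.971, 0.239, 0.004, 0.002]
ft_force: [6.2, -10.5, 12.3]
width: 0.0005
```

```bash
python3 - <<'E'
from h import *
np.set_printoptions(precision=3,suppress=True)
c=r.camera("wrist");a=cv2.resize(c["img"][60:330,140:440,::-1],(600,540)); 
cv2.imwrite("pics/w5.png",a)
p=r.read_state();print(p["ee_pos"],p["ft_force"])
E
```

```text
[ 0.504 -0.033  0.13 ] [  5.628 -10.455  12.925]
```

View pics/w5.png

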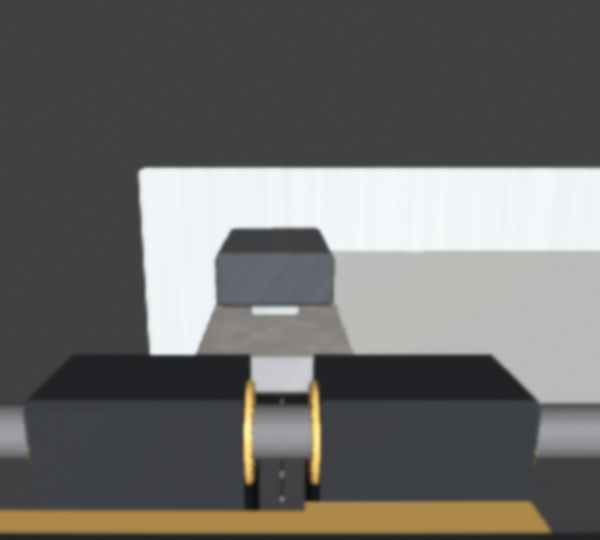

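Request:
play_rows --pt "-0.14 0.26 0 0 0 0 0" --pt "0 0 0 0 0 0 0"

```text
time: 9.22
ee_pos: [0.5036, -0.0328, 0.1304]
eef_rot: [0.971, 0.238, 0.005, 0.004]
ft_force: [13.9, -20.5, 4.7]
width: 0.0002
```

Request:
play_rows --pt "-0.09 0.18 0 0 0 0 0" --pt "0 0 0 0 0 0 0"

```text
time: 9.48
ee_pos: [0.5036, -0.0327, 0.1305]
eef_rot: [0.971, 0.238, 0.006, 0.005]
ft_force: [21.0, -25.2, 0.3]
width: 0.0008
```

The fingers are now stopped hard, with about 32 N along the bar and no motion, so the jaw is at the end stop. I'll ease off the stored push and rise straight up.

Request:
play_rows --pt "0.09 -0.18 0.1 0 0 0 0" --pt "0.09 -0.18 0.3 0 0 0 0" --pt "0 0 0.6 0 0 0 0" --pt "0 0 1 0 0 0 0" --pt "0 0 3 0 0 0 0" --pt "0 0 4 0 0 0 0" --pt "0 0 4 0 0 0 0" --pt "-4 4 2 0 0 0 0" --pt "-3 5 2 0 0 0 0" --pt "-3 5 0 0 0 0 0" --pt "-2 5 0 0 0 0 0" --pt "-2 5 0 0 0 0 0" --pt "-2 5 0 0 0 0 0" --pt "0 5 0 0 0 0 0" --pt "0 5 0 0 0 0 0" --pt "0 0 0 0 0 0 0"

```text
time: 11.48
ee_pos: [0.3384, 0.3639, 0.2966]
eef_rot: [0.97, 0.243, -0.001, 0.0]
ft_force: [0.7, -0.5, 0.0]
width: 0.0004
```

```bash
python3 - <<'E'
from h import *
c=r.camera("top");a=c["img"][100:300,130:420,::-1]
s=r.camera("scene");b=s["img"][180:330,170:390,::-1]
cv2.imwrite("pics/end.png",np.vstack([cv2.resize(a,(435,300),interpolation=cv2.INTER_CUBIC),cv2.resize(b[:, :],(435,297),interpolation=cv2.INTER_CUBIC)]))
p=r.read_state();print(p["ee_pos"],p["ft_force"])
E
```

```text
[0.33985675 0.36071534 0.29735944] [ 0.13256754 -0.45180718  0.97200911]
```

View pics/end.png

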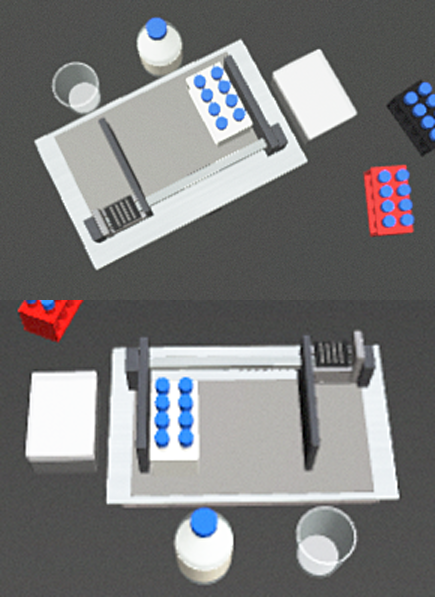

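```bash
python3 - <<'E'
from h import *
s=r.camera("scene");g=s["img"]
u=np.array([-.4656,.885,0]);v=np.array([-.885,-.4656,0]);o=np.array([.609,-.109,0])
a=onz(s,309,196.7,.16);b=onz(s,351.1,196.7,.16);print("heel shift",(b-a)@u)
for t in (.121,.126,.131,.136,.141): print(t,proj(s,o+u*t+v*.0585+[0,0,.16]))
P=proj(s,o+u*.131+v*.0585+[0,0,.16]);x,y=P.round().astype(int);print(x,y,g[y,x-12:x+16].mean(1).astype(int),g[y+4,x-12:x+16].mean(1).astype(int))
E
```

```text
heel shift 0.10392005741946032
0.121 [346.25719326 202.15552009]
0.126 [348.2873794  202.13598954]
0.131 [350.3162066  202.11649796]
0.136 [352.34364676 202.0970456 ]
0.141 [354.3696718  202.07763275]
350 202 [102 100  44 114 124  44  46  56  75  74  63 103 175 196 199 141  69  75
  74  74  87 125 134  98  72  73  69  72] [110 122  35  86 107  69  45  45 111 116  63  51 148 196 198 196 151 104
 106 101 120 228 249 196  90  73  71  72]
```

```bash
python3 -c "
from bench import r
print(r.close_job())"
```

```text
the job is handed in; nothing more can be done
None
```

The quick clamp is open and the job is handed in. With the fingers shut, I pressed the release pad fully down and, keeping it pressed, pushed the jaw back along the bar until it stopped. I then eased off, rose straight up and moved clear, finishing at about 11.5 s of the 37 s allowed.

- **End stop:** at the end of the push the fingers stood still under about 32 N along the bar, so the jaw was against its stop. The final scene picture puts the heel about 104 mm back from its start, against about 102.5 mm from the finger position at the stop. That agrees within measuring error, so the jaw did not slip back as I lifted off.
- **Everything else:** the final pictures show the rack, bottle, beaker and tip box standing where they were. The force reading was about zero with the arm clear.
- **Forces:** the largest reading I saw at the wrist was about 33 N, during the final push at the stop.
- **Not confirmed:** I had no direct reading of the jaw or the release pad. The end stop rests on the stall force and the pictures, and I did not measure whether the pad rose fully after release.

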